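# Start the paint-bottle roller

### The arm

A 6-joint arm with a two-finger parallel gripper is mounted at the origin on the work surface. World frame = base frame: x ahead of the robot, y to its left, z up, the work surface at z = 0. Lengths are in m, angles in rad, forces in N, time in s.
With the tool pointing down it reaches from about 0.35 to 0.85 m from the base axis. Payload 8.1 kg.
Tool frame: the origin (TCP) lies midway between the tips of the shut fingers; the grasp point (between the pads) lies 19 mm behind it; z points along the fingers, y is the line along which they close (so a half turn about z gives the same grasp; the last joint's range is limited). The gripper opens to 85 mm and grips with 20 to 120 N. Pads are 22 mm wide; open, the fingers measure 114 mm over their backs; the gripper's body (76 mm by 85 mm) begins 54 mm behind the grasp point. The pads swing forward as they close: fully open they stand 13 mm farther back than shut.
Start: joints at [1.161, 0.13, 1.488, -0, 1.523, -0.085], TCP at [0.191, 0.569, 0.206] pointing down, gripper open.
Joint ranges: [-2.96, 2.96], [-0.89, 2.26], [0.02, 2.5], [-1.34, 4.48], [0, 2.73], [-2.66, 2.66]. Speed limits (rad/s): [2.39, 2.39, 2.79, 3.14, 3.14, 3.14].

### API

Orientations are given as [roll, pitch, yaw] about the fixed x, y, z axes, in that order (R = Rz(yaw) Ry(pitch) Rx(roll)).
In Python, from bench import r gives the robot as it stands.
- The arm moves only by the shell command python3 -m pendant 'ROWS'. ROWS is JSON, a list of rows, each a list of 7 numbers: the shift along the tool's x, y, z scaled (see below), then the turn, a rotation vector about the tool's x, y, z scaled (see below), then the closure, from 0 (fully open) to 1 (shut). In form: [[tx, ty, tz, wx, wy, wz, fingers], ...]. A call has 1 to 5 rows; each row shifts and turns the commanded pose from where the row before left it, along the tool's axes as they then stand; what a row does not reach is not made up. The controller multiplies each number of a shift by 30 mm and each number of a turn by 180 degrees. A row lasts 1/12 s, in which the tool goes at most 41.7 mm and 7.16 degrees, less where a joint would pass 70% of its speed; a pose out of reach is approached as far as the arm can. A call with a number of a shift or a turn outside -1 to 1 is refused whole. A call with a gripper value outside its range is refused whole. The fingers move at their own pace and stop on an object; the grip force is fixed at half the most. Time passes only in rows, so rows that do not move let the fingers close. It gives the time, the measured TCP pose, the force, the opening and the grip force at its end, in the units of the state.
- r.get_obs(): the state, without advancing time (a new reading comes with each control period).
- r.camera(name): name is "scene" or "top" or "wrist"; returns a dict with "image" (400x640x3 uint8, blue, green, red), "fx", "fy", "cx", "cy" (pixels), "R" (3x3) and "t" (3): a world point X has camera coordinates R X + t. Camera axes: x right, y down, z forward; pixel columns grow to the right and rows downward; lengths in m; the calibration is good to about 2 mm. The wrist camera is an equidistant fisheye: a pixel r from the principal point sees the ray r / f radians off the axis. A picture is of the moment at which its call begins. There is no depth.
- r.close_job(): hands the job in; it is judged then, once.
The state is a dict: "clock": time; "joint_pos": joint angles; "dq": joint speeds; "effort": joint torques, N m; "position": TCP position; "tool_rot": TCP orientation; "wrist_force": force on the tool from outside, world axes, zero at the start; "moment": the same for the moment, N m; "gripper_width": finger opening in m; "grasp_force": force on a finger pad.
Only numpy, scipy, OpenCV 4.12 (cv2) and the standard library are available. Lean on these libraries where they do the work, as an engineer would, in place of code of your own. Each camera call takes 0.05 s, during which the arm holds its last target. There are 200 camera calls.

### The job

Set the studio's bottle roller running with fingertip presses, in this order: push the raised end of the big rocker on the power box fully down so that it stays over, push the wide key on the timer fully in so that it stays in, then press the large round start button on the roller fully down and let it come back up. Press no other key or button, pick nothing up, and leave the boxes, the bottle on the rollers and everything else standing where it is.

Things in the scene. Friction and masses are not known exactly. Their poses are not given: they have to be found in the camera images.
- power_box: grey box 130 (x) x 80 (y) x 45 mm high, 0.7 to 0.95 kg, standing loose on the table, with one big white paddle rocker on top; origin at the centre of its underside, z up; it may be turned any way round
- rocker_raised_end (a point): on top of the rocker's raised half, 25 mm from the pivot: the place to press; moves with it. The rocker is a white paddle 72 mm long (along the box's x), 34 mm wide. Off, its half on the box's -x side has three low dark ribs and slopes up outwards at 0.30 rad (this point 64 mm above the table), the other half is level; fully pressed, this half is level and this point 57 mm up
- rocker (a joint): rocker angle, rad: 0 = off (starts 0 to 0.03), 0.30 = fully over, on. About 2 N at the press point moves it; it stays where it is left
- timer: white box 80 (x) x 160 (y) x 45 mm high, 0.7 to 0.95 kg, standing loose on the table, with a row of three black keys on top along its y; origin at the centre of its underside, z up
- wide_key_top (a point): centre of the top face of the wide oblong key, 24 (x) x 44 (y) mm, at y = +44 mm on the timer; top 59 mm above the table when out, 51 mm when in. Moves with the key
- wide_key (a joint): travel of the wide key, m: 0 = out, 0.008 = fully in; it needs about 2.5 N and stays where it is pushed
- round_key_mid_top (a point): centre of the top of the middle key, round, 20 mm diameter, at y = -12 mm on the timer, top 59 mm above the table; not to be pressed
- round_key_mid (a joint): travel of the middle round key, m: 0 = out, 0.008 = fully in; it needs about 2.5 N and stays where it is pushed
- round_key_end_top (a point): centre of the top of the end key, round, 20 mm diameter, at y = -54 mm on the timer, top 59 mm above the table; not to be pressed
- round_key_end (a joint): travel of the end round key, m: 0 = out, 0.008 = fully in; it needs about 2.5 N and stays where it is pushed
- roller: bottle roller, fixed to the table: grey base 180 (x) x 260 (y) mm with its deck at 55 mm height; on the -x half of the deck the start and stop buttons, on the +x half two rubber rollers along y between end plates 103 mm high. Origin on the table under its centre
- start_top (a point): centre of the top of the start button, the large round one, black, 36 mm diameter, at x = -55, y = +50 mm on the roller; top 67 mm above the table, 61 mm when pressed home. Moves with the button
- start (a joint): travel of the start button, m: 0 = up, 0.006 = fully pressed; spring, about 1 N to begin and 4.5 N at the bottom; comes back up when released
- stop_top (a point): centre of the top of the stop button, small and square, black, 20 x 20 mm, at x = -55, y = -55 mm on the roller; top 64 mm above the table; not to be pressed
- stop (a joint): travel of the stop button, m: 0 = up, 0.006 = fully pressed; spring like the start button
- roller_bottle: glass paint bottle lying loose on the rollers, 64 mm diameter, 181 mm long along the roller's y, white cap at +y; its top is about 146 mm above the table. Origin on its axis, near the middle. Leave it lying
- paint_bottle: upright blue plastic paint bottle, 64 mm diameter, 180 mm tall; bystander, origin at the centre of its underside
- pigment_jar: amber glass jar with a lid, 64 mm diameter, 75 mm tall; bystander, origin under its centre
- mug: white mug, 80 mm diameter without its handle, 90 mm tall; bystander, origin under its centre
- paint_pot: small yellow pot with a white lid, 48 mm diameter, 50 mm tall; bystander, origin under its centre
- sanding_block: cork sanding block 70 x 40 x 25 mm; bystander, origin under its centre
- rule: flat wooden strip 22 x 200 x 5 mm, long side along its y; bystander, origin under its centre
- tube: lying metal paint tube about 90 mm long along its y, 32 mm wide, 26 mm high; bystander, origin under its centre
Mind the look-alikes: they are no part of the job. Leave any turquoise look-alike of the power_box alone. Leave any turquoise look-alike of the timer alone.

How it is judged:
On the way, in this order (a step that is already met when the one before it is completed fails the run):
1. the rocker's raised end is pushed over, power on (value of joint rocker above 0.25 rad), for 0.1 s.
2. the wide key of the timer is pushed in (value of joint wide_key above 0.006 m), for 0.1 s.
3. the start button is pressed (value of joint start above 0.004 m), for 0.05 s.
At the end, for the whole second after the job is handed in: Rocker over by more than 0.25 rad, wide key in by more than 6 mm, start button back up within 1.5 mm; round keys and stop button out within 3 mm; boxes, roller bottle and bystanders within 30 mm of where they began and (except the lying bottle) within 0.3 rad of upright (value of joint rocker above 0.25 rad and value of joint wide_key above 0.006 m and value of joint start below 0.0015 m and value of joint each of round_key_mid, round_key_end, stop below 0.003 m and distance of each of paint_bottle, pigment_jar, mug, paint_pot, sanding_block, rule, tube, power_box, timer, roller_bottle from where it was at the start of the episode below 0.03 m and angle between each of paint_bottle, pigment_jar, mug, paint_pot, sanding_block, rule, tube, power_box, timer's own z axis and vertical below 0.3 rad); the robot touches nothing.
It fails at once if the timer key is pressed in before the power is on (value of joint wide_key above 0.003 m and value of joint rocker below 0.25 rad).
It fails at once if start is pressed before the power is on and the wide key is in (value of joint start above 0.003 m and (value of joint rocker below 0.25 rad or value of joint wide_key below 0.006 m)).
It fails at once if a wrong key or the stop button is pressed by 3 mm (not (value of joint round_key_mid below 0.003 m) or not (value of joint round_key_end below 0.003 m) or not (value of joint stop below 0.003 m)).
It fails at once if a box or a bystander is lifted by 15 mm, or the bottle off the rollers by 20 mm (height (world z) of any of paint_bottle, pigment_jar, mug, paint_pot, sanding_block, rule, tube, power_box, timer above 0.015 m or height (world z) of roller_bottle above 0.1342 m).
It fails at once if a box, the bottle or a bystander is shifted by more than 30 mm or tipped by more than 0.3 rad ((not (distance of paint_bottle from where it was at the start of the episode below 0.03 m) or not (distance of pigment_jar from where it was at the start of the episode below 0.03 m) or not (distance of mug from where it was at the start of the episode below 0.03 m) or not (distance of paint_pot from where it was at the start of the episode below 0.03 m) or not (distance of sanding_block from where it was at the start of the episode below 0.03 m) or not (distance of rule from where it was at the start of the episode below 0.03 m) or not (distance of tube from where it was at the start of the episode below 0.03 m) or not (distance of power_box from where it was at the start of the episode below 0.03 m) or not (distance of timer from where it was at the start of the episode below 0.03 m) or not (distance of roller_bottle from where it was at the start of the episode below 0.03 m)) or (not (angle between paint_bottle's own z axis and vertical below 0.3 rad) or not (angle between pigment_jar's own z axis and vertical below 0.3 rad) or not (angle between mug's own z axis and vertical below 0.3 rad) or not (angle between paint_pot's own z axis and vertical below 0.3 rad) or not (angle between sanding_block's own z axis and vertical below 0.3 rad) or not (angle between rule's own z axis and vertical below 0.3 rad) or not (angle between tube's own z axis and vertical below 0.3 rad) or not (angle between power_box's own z axis and vertical below 0.3 rad) or not (angle between timer's own z axis and vertical below 0.3 rad))).
It also fails if it takes over 48 s, if anything falls off the work surface, if the arm or the gripper's body presses on something with over 40 N, if the wrist force passes 120 N, or if a joint passes its speed limit or range.

## Working session

There is one attempt and no reset: what is moved stays moved. The work goes in short steps, Python scripts to look and compute and a shell command to move; the robot and the scene stay as the last step left them, time stands still between calls to the robot, and variables do not carry over. Pictures are saved under pics/ and viewed, at most 12 in all, crops included, and the job is handed in when it is done.

```bash
mkdir -p pics; ls; python3 - <<'E'
from bench import r
import cv2, numpy as np
o=r.get_obs(); print(o)
for n in("top","scene"):
    c=r.camera(n); cv2.imwrite(f"pics/{n}0.png",c["image"]); np.savez(f"pics/{n}0.npz",**c)
    print(n,c["fx"],c["cx"],c["cy"],np.round(c["R"],3).tolist(),np.round(c["t"],3))
E
```

```text
pics
{'clock': 0.0, 'joint_pos': array([ 1.16058910e+00,  1.31166969e-01,  1.48928569e+00,  2.38822878e-05,
        1.52300666e+00, -8.54048775e-02]), 'dq': array([-0.00081929, -0.00013601, -0.0009791 ,  0.00117525,  0.00085669,
       -0.00018306]), 'effort': array([ 7.39658481e-04, -5.69394779e+01, -5.00558746e+01, -5.01318198e-05,
        1.42759213e-02,  1.87965850e-05]), 'position': array([0.19120517, 0.5680845 , 0.2052375 ]), 'tool_rot': array([-3.13973483e+00, -1.82994126e-04,  2.81678897e+00]), 'wrist_force': array([-0.30563183, -0.649569  , -0.63612261]), 'moment': array([-0.00716094,  0.05431984, -0.04688681]), 'grasp_force': 0.0, 'gripper_width': 0.08572127783115968}
top 406.13764201773023 325.3574467728978 201.67065379305987 [[-0.003, -1.0, -0.006], [-0.994, 0.004, -0.105], [0.105, 0.006, -0.994]] [-0.024  0.47   1.291]
scene 363.7283729202305 321.52133394469905 194.90973723964657 [[-0.17, 0.985, -0.016], [0.812, 0.131, -0.568], [-0.558, -0.11, -0.823]] [ 0.099 -0.327  1.28 ]
```

View pics/top0.png

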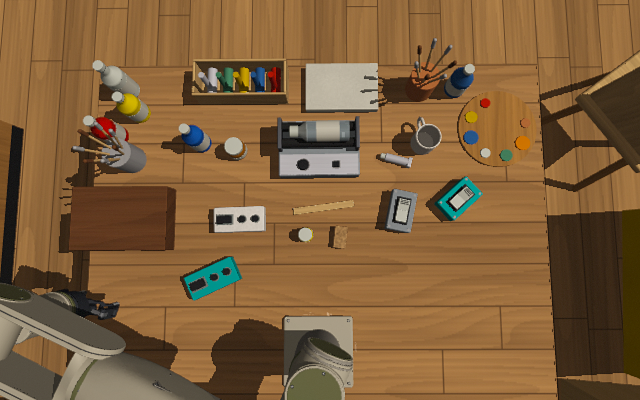

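View pics/scene0.png

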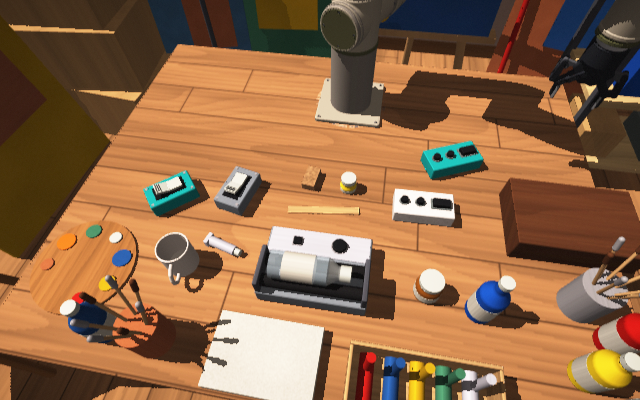

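The top view shows the grey power box at (401,210), with a turquoise look-alike at (459,199). The white timer is at (239,219), its wide key near (224,219), and its turquoise look-alike is at (212,278). On the roller, the round start button is at (303,164) and the square stop button at (336,163). I choose the grey box, the white timer and the round button, and will check them in one close crop.

```bash
python3 - <<'E'
import cv2, numpy as np
a=cv2.imread("pics/top0.png"); b=cv2.imread("pics/scene0.png")
def cr(i,x,y,w,h,s): return cv2.resize(i[y:y+h,x:x+w],None,fx=s,fy=s,interpolation=cv2.INTER_CUBIC)
t=np.hstack([cr(a,375,180,50,60,5),cr(a,205,200,70,40,5).copy() if 0 else cr(a,205,190,70,60,5)])
u=np.hstack([cr(b,210,160,60,56,5),cr(a,272,140,60,56,5)])
w=max(t.shape[1],u.shape[1]); p=lambda i:cv2.copyMakeBorder(i,0,0,0,w-i.shape[1],cv2.BORDER_CONSTANT)
cv2.imwrite("pics/crop1.png",np.vstack([p(t),p(u)]))
E
```

```text
(no output)
```

View pics/crop1.png

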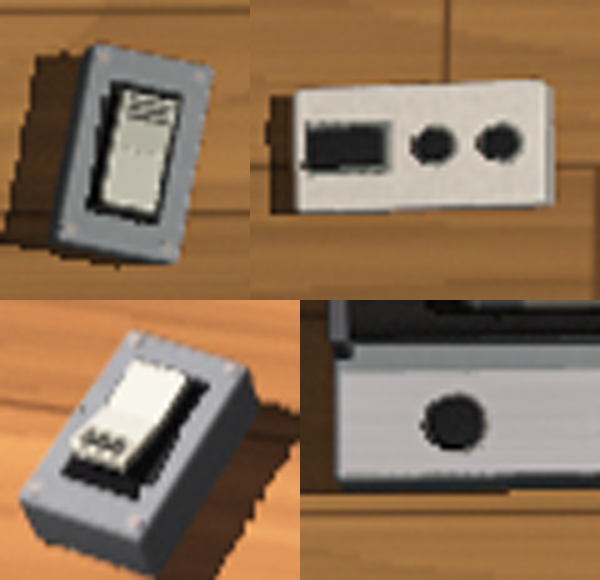

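The ribs, which mark the raised end, are at the far (+x) end of the grey rocker: about top (405,201) and scene (230,188). The wide key, round keys and start button look as described. Next I measure them with masks in both views.

```bash
cat > h.py <<'E'
import cv2, numpy as np
C={n:np.load(f"pics/{n}0.npz") for n in("top","scene")}
def P(n):
    c=C[n]; K=np.array([[c["fx"],0,c["cx"]],[0,c["fy"],c["cy"]],[0,0,1]]); return K@np.c_[c["R"],c["t"]]
def plane(n,uv,z):
    c=C[n]; d=c["R"].T@np.array([(uv[0]-c["cx"])/c["fx"],(uv[1]-c["cy"])/c["fy"],1]); o=-c["R"].T@c["t"]
    return o+d*(z-o[2])/d[2]
def tri(a,b):
    X=cv2.triangulatePoints(P("top"),P("scene"),np.float64(a).reshape(2,1),np.float64(b).reshape(2,1)); return (X[:3]/X[3]).ravel()
def blobs(n,box,f,lo=10):
    x0,y0,x1,y1=box; i=C[n]["image"][y0:y1,x0:x1]; s=4
    i=cv2.resize(i,None,fx=s,fy=s,interpolation=cv2.INTER_CUBIC); m=f(i).astype(np.uint8)*255
    cs,_=cv2.findContours(m,cv2.RETR_EXTERNAL,cv2.CHAIN_APPROX_NONE); out=[]
    for k in cs:
        A=cv2.contourArea(k)/s/s
        if A<lo: continue
        M=cv2.moments(k); R=cv2.minAreaRect(k); off=np.array([x0,y0])+.5/s-.5
        bx=cv2.boxPoints(R)/s+off
        out.append((A,np.array([M["m10"],M["m01"]])/M["m00"]/s+off,bx))
    return sorted(out,key=lambda t:-t[0])
E
python3 - <<'E'
from h import *
np.set_printoptions(precision=4,suppress=True)
dark=lambda i:i.max(2)<75
white=lambda i:(i.min(2)>125)
def box(n,b,f,z,lab,lo=8):
    r=blobs(n,b,f,lo)
    for A,c,bx in r:
        q=np.array([plane(n,p,z)[:2] for p in bx]); e1=q[1]-q[0]; e2=q[2]-q[1]
        print(n,lab,round(A,1),c,"xy",plane(n,c,z)[:2],"mid",q.mean(0),"sides",np.linalg.norm(e1),np.linalg.norm(e2),"ang",np.arctan2(e1[1],e1[0]),np.arctan2(e2[1],e2[0]))
    return r
for n,bk,bw,bs,br in(("top",(211,205,268,234),(208,203,270,236),(285,152,350,172),(393,194,415,224)),("scene",(392,192,452,214),(390,185,458,226),(280,232,360,256),(220,168,252,197))):
    box(n,bk,dark,.059,"keys"); box(n,bw,lambda i:i.min(2)>110,.045,"timer",100)
    box(n,bs,dark,.065,"btn")
    box(n,br,lambda i:(i.min(2)>140),.057,"rocker")
print("rib",tri((405,201.4),(230.4,188)), plane("top",(405,201.4),.064))
E
```

```text
top keys 121.6 [223.3549 219.1451] xy [0.4126 0.2954] mid [0.4123 0.2961] sides 0.05130192846844822 0.027213102420140557 ang -1.53117874637637 -3.0773388233816785
top keys 50.7 [211.7509 221.255 ] xy [0.4061 0.3318] mid [0.4082 0.3299] sides 0.011056418443825194 0.07238618080836899 ang -1.5747916467000318 -3.1163035522907037
top keys 38.9 [241.1332 218.6987] xy [0.4138 0.2394] mid [0.4141 0.2399] sides 0.024420739187192734 0.020464150934363795 ang -1.5746947792468364 -3.124255973389898
top keys 37.7 [254.3256 218.1619] xy [0.4154 0.1979] mid [0.4151 0.1978] sides 0.0226156722693588 0.021918344987816633 ang -0.7791337039978385 -2.351512316864726
top timer 1261.2 [239.4766 218.742 ] xy [0.4146 0.2477] mid [0.4147 0.2477] sides 0.16598995740763886 0.08037769293495545 ang -1.5383506577036354 -3.093278283747224
top btn 98.5 [302.3751 164.2026] xy [0.5857 0.0469] mid [0.586  0.0481] sides 0.03891518481166772 0.033808116888786585 ang -1.5755820047381557 -3.1405969592816265
top btn 37.7 [335.3374 163.6895] xy [ 0.5869 -0.0577] mid [ 0.5871 -0.0578] sides 0.022203803079370896 0.01931439736961
[... 889 characters left out ...]
9.7833 245.7853] xy [0.5937 0.048 ] mid [0.5943 0.0483] sides 0.03539112903303128 0.03917809475461837 ang 2.5679142922473606 0.8764782167055363
scene btn 60.5 [297.9737 240.1308] xy [ 0.595  -0.0563] mid [ 0.595 -0.056] sides 0.020387380301285514 0.02495772251948068 ang -3.0455491874436773 1.5849056754328992
scene rocker 426.0 [234.8822 179.9616] xy [ 0.4346 -0.2716] mid [ 0.4372 -0.2751] sides 0.121848328481678 0.06299659105602512 ang 2.718076560731889 0.8843100226543159
scene rocker 55.8 [247.0628 187.7057] xy [ 0.455  -0.2301] mid [ 0.4545 -0.2304] sides 0.06461355583132623 0.013638414480488224 ang 2.93100410693348 1.1005267268882342
rib [ 0.4659 -0.2752  0.0606] [ 0.4659 -0.2755  0.064 ]
```

Key spacings (56 and 42 mm) and the start–stop distance (105 mm) match the sizes given, and the ribs triangulate to z≈0.061. Targets:
- **Rocker:** (0.466, −0.274)
- **Wide key:** (0.413, 0.296)
- **Start:** (0.587, 0.048)

I'll turn the tool to yaw π/2 (tool x = +Y, tool y = +X) and shut the fingers.

```bash
python3 -m pendant '[[0,0,0,0,0,0.0396,1],[0,0,0,0,0,0.0396,1],[0,0,0,0,0,0.0396,1],[0,0,0,0,0,0.0396,1],[0,0,0,0,0,0.0396,1]]'
python3 -m pendant '[[0,0,0,0,0,0.0396,1],[0,0,0,0,0,0.0396,1],[0,0,0,0,0,0.0396,1],[0,0,0,0,0,0.0396,1],[0,0,0,0,0,0.0396,1]]'
```

```text
clock: 0.52
position: [0.1913, 0.5683, 0.2056]
tool_rot: [-3.141, 0.001, 2.189]
wrist_force: [0.5, 0.3, 0.0]
gripper_width: 0.0258
grasp_force: 0.0
clock: 0.93
position: [0.1913, 0.5683, 0.2056]
tool_rot: [-3.141, 0.001, 1.567]
wrist_force: [0.4, 0.6, 0.1]
gripper_width: -0.0002
grasp_force: 0.0
```

```bash
python3 -m pendant '[[-1,1,0,0,0,0,1],[-1,1,0,0,0,0,1],[-1,1,0,0,0,0,1],[-1,1,0,0,0,0,1],[-1,1,0,0,0,0,1]]'
python3 -m pendant '[[-1,1,0,0,0,0,1],[-1,1,0,0,0,0,1],[-1,1,0,0,0,0,1],[-1,1,0,0,0,0,1],[-1,0,0,0,0,0,1]]'
```

```text
clock: 1.35
position: [0.3397, 0.4199, 0.2058]
tool_rot: [-3.141, 0.001, 1.573]
wrist_force: [0.3, 0.8, 1.1]
gripper_width: 0.0
grasp_force: 0.0
clock: 1.77
position: [0.4605, 0.2714, 0.2052]
tool_rot: [3.141, 0.001, 1.571]
wrist_force: [0.6, 0.2, 0.4]
gripper_width: 0.0001
grasp_force: 0.0
```

```bash
for i in 1 2 3; do python3 -m pendant '[[-1,0,0,0,0,0,1],[-1,0,0,0,0,0,1],[-1,0,0,0,0,0,1],[-1,0,0,0,0,0,1],[-1,0,0,0,0,0,1]]' | sed -n 2,3p; done
```

```text
position: [0.457, 0.1225, 0.2059]
tool_rot: [-3.141, 0.0, 1.573]
position: [0.4572, -0.0274, 0.206]
tool_rot: [-3.141, -0.0, 1.573]
position: [0.4575, -0.1774, 0.2059]
tool_rot: [-3.141, -0.0, 1.573]
```

```bash
python3 -m pendant '[[-0.8,0.08,0,0,0,0,1],[-0.8,0.08,0.6,0,0,0,1],[-0.8,0.07,0.9,0,0,0,1],[-0.8,0.05,0.9,0,0,0,1],[0,0,0.8,0,0,0,1]]'
python3 -m pendant '[[0,0,0.2,0,0,0,1],[0,0,0,0,0,0,1]]'
python3 - <<'E'
from bench import r
import cv2,numpy as np
a=r.camera("top")["image"][175:235,365:435]; b=r.camera("scene")["image"][120:210,190:280]; w=r.camera("wrist")["image"]
s=lambda i,h:cv2.resize(i,(int(i.shape[1]*h/i.shape[0]),h),interpolation=cv2.INTER_CUBIC)
t=np.hstack([s(a,260),s(b,260)]); w=s(w,330); W=max(t.shape[1],w.shape[1]); p=lambda i:cv2.copyMakeBorder(i,0,0,0,W-i.shape[1],cv2.BORDER_CONSTANT)
cv2.imwrite("pics/c2.png",np.vstack([p(t),p(w)])); print(r.get_obs()["position"])
E
```

```text
clock: 3.43
position: [0.466, -0.2756, 0.1086]
tool_rot: [-3.141, 0.001, 1.57]
wrist_force: [0.1, 0.8, -0.6]
gripper_width: -0.0
grasp_force: 0.0
clock: 3.6
position: [0.4646, -0.2706, 0.1014]
tool_rot: [-3.137, -0.004, 1.572]
wrist_force: [0.3, 0.2, -0.1]
gripper_width: -0.0001
grasp_force: 0.0
[ 0.46767625 -0.27196838  0.10619007]
```

View pics/c2.png

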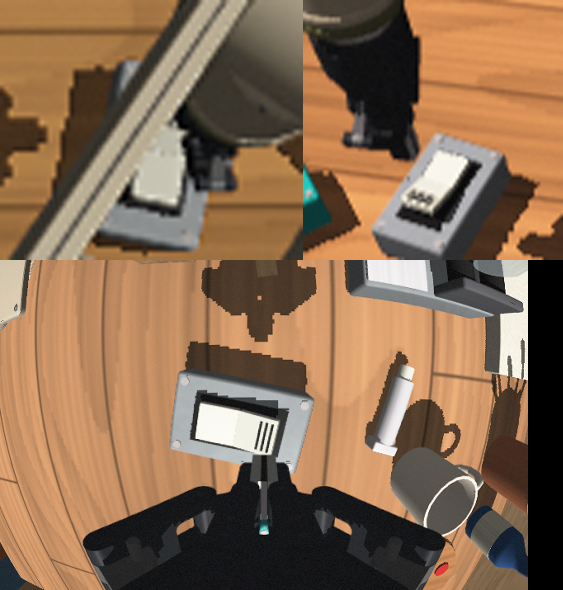

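The wrist view shows the shut fingertip just beyond the ribbed end. I'll check the offset numerically, using the wrist and scene calibrations.

```bash
cat >> h.py <<'E'
def wproj(c,X):
    p=c["R"]@X+c["t"]; th=np.arctan2(np.hypot(p[0],p[1]),p[2]); k=th/np.hypot(p[0],p[1]); return np.array([c["cx"]+c["fx"]*k*p[0],c["cy"]+c["fy"]*k*p[1]])
def wplane(c,uv,z):
    a=np.array([(uv[0]-c["cx"])/c["fx"],(uv[1]-c["cy"])/c["fy"]]); th=np.linalg.norm(a); d=np.r_[a/th*np.sin(th),np.cos(th)]
    d=c["R"].T@d; o=-c["R"].T@c["t"]; return o+d*(z-o[2])/d[2]
E
python3 - <<'E'
from h import *
from bench import r
np.set_printoptions(precision=4,suppress=True)
for i in range(3):
    c=r.camera("wrist"); print(r.get_obs()["clock"],r.get_obs()["position"])
cv2.imwrite("pics/w3.png",c["image"]); k=640/528.
f=lambda x,y:(x*k,(y-260)*400/330.)
print("tcp proj",wproj(c,r.get_obs()["position"])/k+[0,260])
print("ribs",wplane(c,f(266,436),.062),"rocker end far",wplane(c,f(278,437),.065),"near",wplane(c,f(196,420),.05))
for q in((179,372),(313,399),(291,470),(171,450)): print("corner",wplane(c,f(*q),.045))
print("scene tip",plane("scene",(225.3,173.7),.104))
E
```

```text
3.8 [ 0.468  -0.2722  0.1066]
3.85 [ 0.468  -0.2722  0.1066]
3.9 [ 0.4679 -0.2722  0.1064]
tcp proj [262.2206 451.7897]
ribs [ 0.4711 -0.2749  0.062 ] rocker end far [ 0.4814 -0.2748  0.065 ] near [ 0.4063 -0.2635  0.05  ]
corner [ 0.3907 -0.2189  0.045 ]
corner [ 0.5144 -0.2447  0.045 ]
corner [ 0.4964 -0.316   0.045 ]
corner [ 0.3761 -0.2959  0.045 ]
scene tip [ 0.451  -0.2828  0.104 ]
```

Box centre from the corners is (0.444, −0.269), length 126 mm, which puts the press point at (0.469, −0.274). The tip at (0.468, −0.272) is close enough, so I go down.

```bash
python3 -m pendant '[[-0.06,0,0.5,0,0,0,1],[0,0,0.5,0,0,0,1],[0,0,0.2,0,0,0,1],[0,0,0,0,0,0,1],[0,0,0,0,0,0,1]]'
python3 -m pendant '[[0,0,0.1,0,0,0,1],[0,0,0.1,0,0,0,1],[0,0,0.05,0,0,0,1],[0,0,0,0,0,0,1],[0,0,0,0,0,0,1]]'
```

```text
clock: 4.32
position: [0.4668, -0.2737, 0.0689]
tool_rot: [3.141, 0.0, 1.573]
wrist_force: [0.3, 0.2, -0.1]
gripper_width: -0.0002
grasp_force: 0.0
clock: 4.73
position: [0.4666, -0.2738, 0.0608]
tool_rot: [-3.142, -0.0, 1.573]
wrist_force: [-0.1, -0.3, -0.6]
gripper_width: 0.0001
grasp_force: 0.0
```

```bash
python3 -m pendant '[[0,0,0.05,0,0,0,1],[0,0,0.05,0,0,0,1],[0,0,0,0,0,0,1],[0,0,0,0,0,0,1]]'
python3 -m pendant '[[0,0,0.05,0,0,0,1],[0,0,0,0,0,0,1],[0,0,0,0,0,0,1]]'
```

```text
clock: 5.07
position: [0.4665, -0.2737, 0.0576]
tool_rot: [-3.141, -0.0, 1.573]
wrist_force: [-0.5, 0.4, -0.5]
gripper_width: 0.0002
grasp_force: 0.0
clock: 5.32
position: [0.4666, -0.2737, 0.0562]
tool_rot: [-3.141, -0.0, 1.573]
wrist_force: [-0.2, -0.1, 0.7]
gripper_width: -0.0005
grasp_force: 0.0
```

```bash
python3 - <<'E'
from bench import r
import cv2,numpy as np
w=r.camera("wrist")["image"][60:400,150:490]; s=r.camera("scene")["image"][140:215,200:275]
cv2.imwrite("pics/c4.png",np.hstack([w,cv2.resize(s,(340,340),interpolation=cv2.INTER_CUBIC)]))
E
```

```text
(no output)
```

View pics/c4.png

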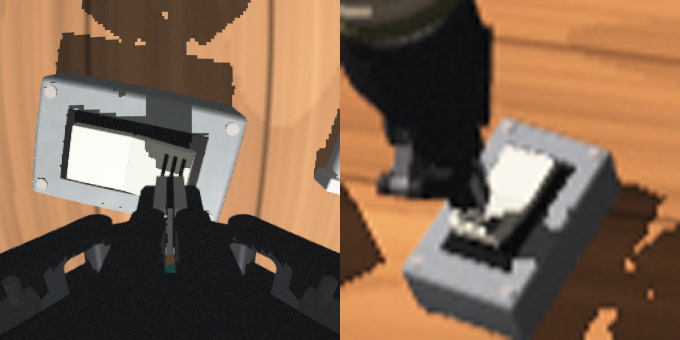

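The tip is over the ribbed end and there is no force yet, so I keep going down in small steps.

```bash
python3 -m pendant '[[0,0,0.05,0,0,0,1],[0,0,0.05,0,0,0,1],[0,0,0,0,0,0,1],[0,0,0,0,0,0,1]]'
python3 -m pendant '[[0,0,0.05,0,0,0,1],[0,0,0,0,0,0,1],[0,0,0,0,0,0,1]]'
```

```text
clock: 5.75
position: [0.4665, -0.2737, 0.0531]
tool_rot: [-3.141, -0.0, 1.573]
wrist_force: [-0.3, -0.8, -0.4]
gripper_width: 0.0002
grasp_force: 0.0
clock: 6.0
position: [0.4666, -0.2738, 0.0517]
tool_rot: [-3.141, -0.0, 1.573]
wrist_force: [0.5, 0.3, 0.1]
gripper_width: -0.0003
grasp_force: 0.0
```

```bash
python3 - <<'E'
from h import *
from bench import r
np.set_printoptions(precision=4,suppress=True)
X=r.get_obs()["position"]; w=r.camera("wrist"); s=r.camera("scene")
R=np.array([[.9786,.2059],[-.2059,.9786]])
def pr(n,X): p=P(n)@np.r_[X,1]; return p[:2]/p[2]
print(X, wproj(w,X), pr("scene",X)); o=-C["scene"]["R"].T@C["scene"]["t"]; print("scene cam",o)
W=cv2.resize(w["image"][180:300,250:370],(480,480),interpolation=cv2.INTER_CUBIC)
S=cv2.resize(s["image"][165:205,212:239],(324,480),interpolation=cv2.INTER_CUBIC)
u=(wproj(w,X)-[250,180])*4; cv2.circle(W,tuple(int(v) for v in u),4,(0,0,255),1)
u=(pr("scene",X)-[212,165])*12; cv2.circle(S,tuple(int(v) for v in u),6,(0,0,255),1)
cv2.imwrite("pics/c5.png",np.hstack([W,S[:,:315]]))
E
```

```text
[ 0.4666 -0.2738  0.0517] [318.0484 232.6396] [231.0457 190.1366]
scene cam [0.9968 0.0855 0.8686]
```

View pics/c5.png

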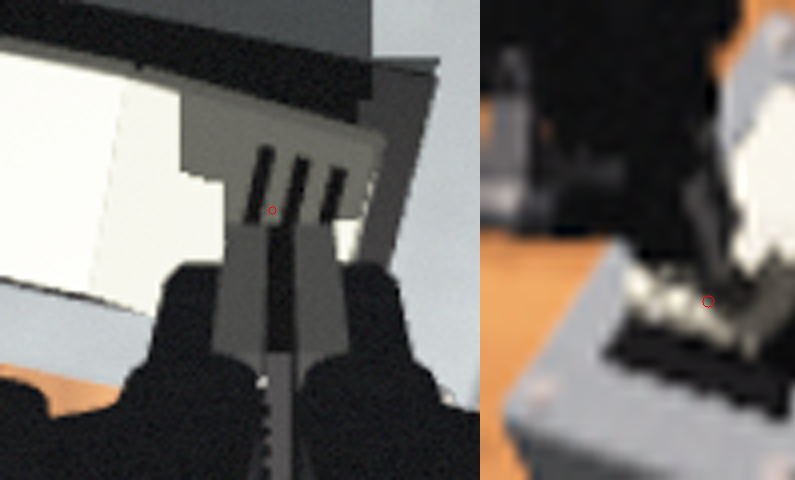

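The wrist and scene views both put the real fingertip several mm above the reported TCP, and it is still over the ribs. I keep going down and watch the force.

```bash
for i in 1 2; do python3 -m pendant '[[0,0,0.05,0,0,0,1],[0,0,0,0,0,0,1],[0,0,0,0,0,0,1]]' | egrep 'pos|wrist'; done
```

```text
position: [0.4666, -0.2737, 0.0502]
wrist_force: [1.1, 0.3, 0.6]
position: [0.4665, -0.2737, 0.0486]
wrist_force: [0.6, -0.1, -0.8]
```

```bash
for i in 1 2 3; do python3 -m pendant '[[0,0,0.05,0,0,0,1],[0,0,0,0,0,0,1],[0,0,0,0,0,0,1]]' | egrep 'pos|wrist'; done
python3 - <<'E'
from h import *
from bench import r
X=r.get_obs()["position"]; w=r.camera("wrist"); s=r.camera("scene")
def pr(n,X): p=P(n)@np.r_[X,1]; return p[:2]/p[2]
W=cv2.resize(w["image"][180:300,250:370],(480,480),interpolation=cv2.INTER_CUBIC)
S=cv2.resize(s["image"][165:205,212:239],(324,480),interpolation=cv2.INTER_CUBIC)
u=(wproj(w,X)-[250,180])*4; cv2.circle(W,tuple(int(v) for v in u),4,(0,0,255),1)
u=(pr("scene",X)-[212,165])*12; cv2.circle(S,tuple(int(v) for v in u),6,(0,0,255),1)
cv2.imwrite("pics/c6.png",np.hstack([W,S[:,:315]]))
E
```

```text
position: [0.4666, -0.2737, 0.0472]
wrist_force: [-0.2, 0.9, 0.6]
position: [0.4666, -0.2737, 0.0457]
wrist_force: [0.3, 0.3, 0.4]
position: [0.4665, -0.2737, 0.0441]
wrist_force: [-0.9, 0.0, -0.1]
```

View pics/c6.png

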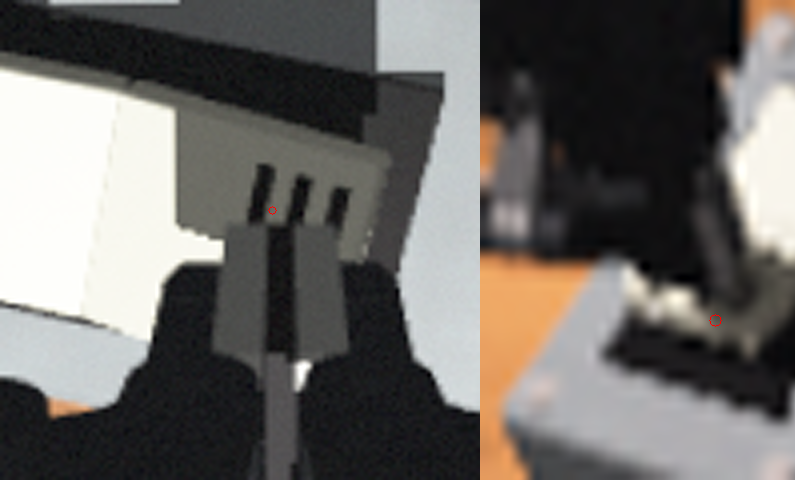

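The rocker hasn't moved and there is still no contact. The scene ray agrees with the reported x and y if the true tip is about 20 mm higher than reported. I keep going down carefully to find contact, which will calibrate z.

```bash
for i in 1 2 3 4 5; do python3 -m pendant '[[0,0,0.05,0,0,0,1],[0,0,0,0,0,0,1],[0,0,0,0,0,0,1]]' | egrep 'pos|wrist'; done
```

```text
position: [0.4665, -0.2737, 0.0426]
wrist_force: [0.0, 0.1, -0.7]
position: [0.4667, -0.2739, 0.0414]
wrist_force: [0.3, 0.1, 0.9]
position: [0.4667, -0.2739, 0.0399]
wrist_force: [-0.1, -0.2, 1.2]
position: [0.4666, -0.2738, 0.0382]
wrist_force: [0.7, -0.1, 0.8]
position: [0.4665, -0.2737, 0.0366]
wrist_force: [1.1, -0.3, 1.0]
```

```bash
for i in 1 2 3; do python3 -m pendant '[[0,0,0.05,0,0,0,1],[0,0,0,0,0,0,1],[0,0,0,0,0,0,1]]' | egrep 'pos|wrist'; done
```

```text
position: [0.4665, -0.2737, 0.0351]
wrist_force: [0.7, 0.5, 0.6]
position: [0.4665, -0.2737, 0.0336]
wrist_force: [0.3, -0.4, 0.8]
position: [0.4664, -0.2737, 0.0321]
wrist_force: [0.4, 0.3, 1.1]
```

```bash
for i in 1 2; do python3 -m pendant '[[0,0,0.05,0,0,0,1],[0,0,0,0,0,0,1],[0,0,0,0,0,0,1]]' | egrep 'pos|wrist'; done
python3 - <<'E'
from h import *
from bench import r
w=r.camera("wrist"); s=r.camera("scene"); a=r.camera("wrist")
W=cv2.resize(w["image"][160:310,230:380],(480,480),interpolation=cv2.INTER_CUBIC)
S=cv2.resize(s["image"][160:208,210:240],(300,480),interpolation=cv2.INTER_CUBIC)
cv2.imwrite("pics/c7.png",np.hstack([W,S]))
E
```

```text
position: [0.4666, -0.2738, 0.0318]
wrist_force: [-4.9, 3.9, 12.0]
position: [0.4667, -0.2738, 0.0315]
wrist_force: [-8.7, 6.7, 23.4]
```

View pics/c7.png

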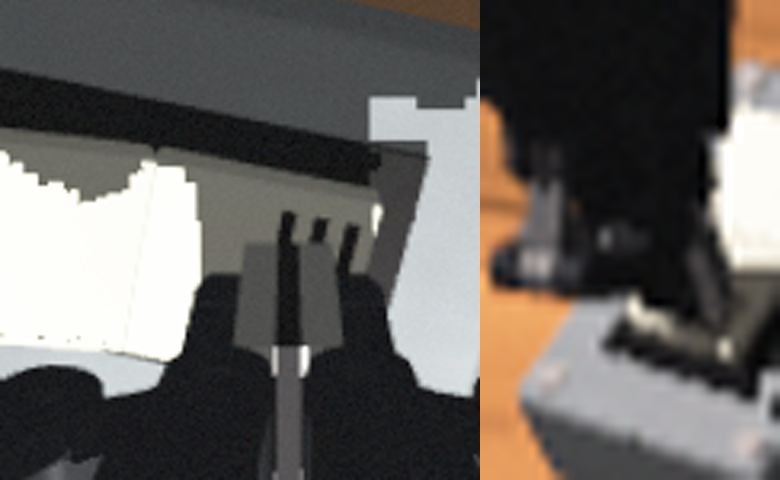

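The stop is firm at 23 N with the rocker half level, so it is over. The surface is 57 mm up and reported z was 0.032, so true tip z = reported + 0.025. x and y agree in the scene view. Now I retract and travel to the timer.

```bash
python3 -m pendant '[[0,0,-0.3,0,0,0,1],[0,0,-0.6,0,0,0,1],[0,0,-1,0,0,0,1],[0,0,-1,0,0,0,1],[0,0,-1,0,0,0,1]]' | egrep 'pos|wrist'
python3 -m pendant '[[0.5,-0.2,-0.8,0,0,0,1],[1,-0.2,0,0,0,0,1],[1,-0.2,0,0,0,0,1],[1,-0.2,0,0,0,0,1],[1,-0.2,0,0,0,0,1]]' | egrep 'pos|wrist'
for i in 1 2; do python3 -m pendant '[[1,-0.1,0,0,0,0,1],[1,-0.1,0,0,0,0,1],[1,0,0,0,0,0,1],[1,0,0,0,0,0,1],[1,0,0,0,0,0,1]]' | egrep 'pos|wrist'; done
```

```text
position: [0.466, -0.2734, 0.147]
wrist_force: [-0.1, -1.0, 0.6]
position: [0.4357, -0.1377, 0.1702]
wrist_force: [0.7, 0.7, 0.9]
position: [0.4296, 0.0125, 0.1703]
wrist_force: [-0.0, 0.3, -0.2]
position: [0.4233, 0.1625, 0.1702]
wrist_force: [0.2, -1.3, -0.6]
```

```bash
python3 -m pendant '[[0.9,-0.1,0,0,0,0,1],[0.9,-0.1,0,0,0,0,1],[0.9,-0.1,0,0,0,0,1],[0.9,-0.04,0,0,0,0,1],[0.84,0,0,0,0,0,1]]' | egrep 'pos|wrist'
python3 -m pendant '[[0,0,0.8,0,0,0,1],[0,0,0.9,0,0,0,1],[0,0,0.9,0,0,0,1],[0,0,0.5,0,0,0,1],[0,0,0,0,0,0,1]]' | egrep 'pos|wrist'
python3 - <<'E'
from h import *
from bench import r
np.set_printoptions(precision=4,suppress=True)
w=r.camera("wrist"); X=r.get_obs()["position"]; t=r.camera("top"); s=r.camera("scene"); print(X)
w2=dict(w); w2["t"]=w["t"]-w["R"]@np.array([0,0,.025])
cv2.imwrite("pics/w8.png",w["image"]);
for z in(0,.025):
    cc=w if z==0 else w2
    print("key proj w/ cam offset",z,wproj(cc,np.array([.413,.296,.059])),"tip",wproj(cc,X+[0,0,z]))
cr=lambda i,x,y,a,b,W,H:cv2.resize(i[y:y+b,x:x+a],(W,H),interpolation=cv2.INTER_CUBIC)
p=P("scene")@np.r_[X+[0,0,.025],1]; print("scene tip pred",p[:2]/p[2])
top=np.hstack([cr(t["image"],375,180,50,60,250,300),cr(s["image"],210,160,60,60,250,300),cr(s["image"],390,150,80,80,300,300)])
cv2.imwrite("pics/c8.png",np.vstack([top,cr(w["image"],120,90,400,150,800,300)]))
E
```

```text
position: [0.4126, 0.2957, 0.1701]
wrist_force: [0.6, -0.3, 0.8]
position: [0.4101, 0.2926, 0.0727]
wrist_force: [-0.7, -0.3, -0.6]
[0.4115 0.2932 0.0751]
key proj w/ cam offset 0 [322.9554 219.2735] tip [320.3486 233.0384]
key proj w/ cam offset 0.025 [322.8173 207.4986] tip [320.3486 233.0384]
scene tip pred [444.587  190.4715]
```

View pics/c8.png

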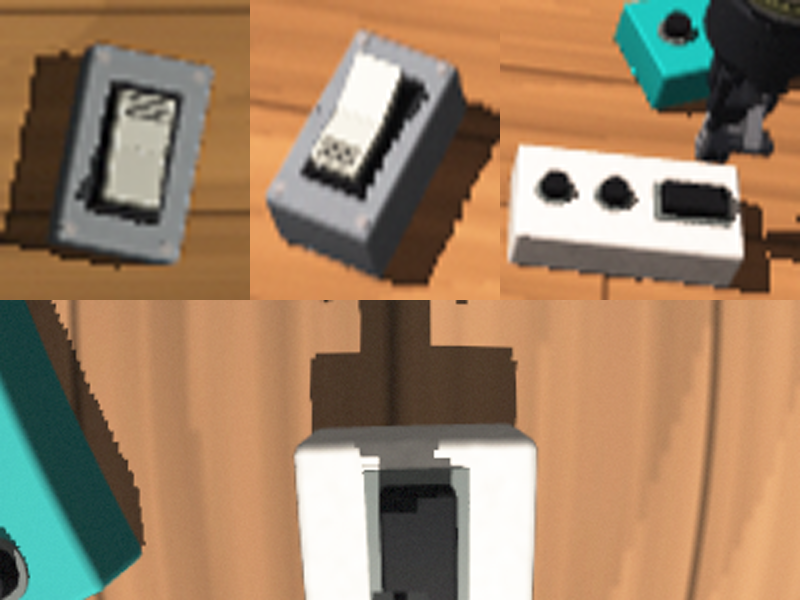

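The scene view shows the rocker over, with the ribbed half level and the other half raised, and the box hasn't moved. The wrist view puts the wide key about 4 mm further +x, at x≈0.417. I correct for that and press. I expect contact at reported z≈0.034 and full travel at ≈0.026.

```bash
python3 -m pendant '[[0.06,0.18,0.3,0,0,0,1],[0,0,0.5,0,0,0,1],[0,0,0.4,0,0,0,1],[0,0,0.05,0,0,0,1],[0,0,0,0,0,0,1]]' | egrep 'pos|wrist'
for i in 1 2 3 4; do python3 -m pendant '[[0,0,0.05,0,0,0,1],[0,0,0,0,0,0,1],[0,0,0,0,0,0,1]]' | egrep 'pos|wrist'; done
```

```text
position: [0.4184, 0.2959, 0.0397]
wrist_force: [-0.5, 0.5, -0.3]
position: [0.4192, 0.2964, 0.0391]
wrist_force: [-0.2, 0.7, -0.5]
position: [0.4187, 0.2961, 0.0369]
wrist_force: [0.0, -0.1, -0.0]
position: [0.4186, 0.2961, 0.0352]
wrist_force: [-0.1, 0.2, 0.2]
position: [0.4187, 0.2961, 0.0337]
wrist_force: [-0.5, -0.0, -0.5]
```

```bash
for i in 1 2 3 4; do python3 -m pendant '[[0,0,0.05,0,0,0,1],[0,0,0,0,0,0,1],[0,0,0,0,0,0,1]]' | egrep 'pos|wrist'; done
```

```text
position: [0.4187, 0.2961, 0.0322]
wrist_force: [0.4, -0.3, 1.0]
position: [0.4187, 0.2961, 0.0307]
wrist_force: [0.4, 0.3, 0.4]
position: [0.4187, 0.2961, 0.0291]
wrist_force: [-0.3, -0.1, -0.7]
position: [0.4187, 0.2961, 0.0276]
wrist_force: [0.4, 0.1, 0.7]
```

```bash
for i in 1 2; do python3 -m pendant '[[0,0,0.05,0,0,0,1],[0,0,0,0,0,0,1],[0,0,0,0,0,0,1]]' | egrep 'pos|wrist'; done
```

```text
position: [0.4186, 0.2961, 0.0261]
wrist_force: [0.2, 0.2, 1.0]
position: [0.4188, 0.2961, 0.0259]
wrist_force: [-6.1, -4.0, 13.1]
```

It stopped firmly at reported 0.026, exactly where the key is fully in. Now I retract and go to the start button, with a quick look on the way.

```bash
python3 -m pendant '[[0,0,-0.3,0,0,0,1],[0,0,-0.8,0,0,0,1],[0,0,-1,0,0,0,1],[0,0,-1,0,0,0,1],[0,0,-1,0,0,0,1]]' | egrep 'pos|wrist'
python3 -m pendant '[[-0.3,0.2,-0.4,0,0,0,1],[-1,0.7,0,0,0,0,1],[-1,0.7,0,0,0,0,1],[-1,0.7,0,0,0,0,1],[-1,0.7,0,0,0,0,1]]' | egrep 'pos|wrist'
python3 -m pendant '[[-1,0.7,0,0,0,0,1],[-1,0.7,0,0,0,0,1],[-1,0.7,0,0,0,0,1],[-0.97,0.5,0,0,0,0,1],[0,0,0,0,0,0,1]]' | egrep 'pos|wrist'
python3 - <<'E'
from h import *
from bench import r
np.set_printoptions(precision=4,suppress=True)
w=r.camera("wrist"); X=r.get_obs()["position"]; t=r.camera("top"); s=r.camera("scene"); print(X)
cr=lambda i,x,y,a,b,W,H:cv2.resize(i[y:y+b,x:x+a],(W,H),interpolation=cv2.INTER_CUBIC)
top=np.hstack([cr(t["image"],205,195,70,50,420,300),cr(s["image"],390,185,70,50,380,300)])
cv2.imwrite("pics/c9.png",np.vstack([top,cr(w["image"],120,90,400,150,800,300)]))
w["t"]=w["t"]-w["R"]@np.array([0,0,.025]); print("start proj",wproj(w,np.array([.587,.048,.067])))
E
```

```text
position: [0.4184, 0.2959, 0.1491]
wrist_force: [0.3, 0.1, 0.5]
position: [0.5097, 0.1655, 0.1596]
wrist_force: [0.0, 0.7, -0.2]
position: [0.5892, 0.0422, 0.1591]
wrist_force: [-0.0, 0.1, 0.1]
[0.588  0.0447 0.159 ]
start proj [316.1889 180.9672]
```

View pics/c9.png

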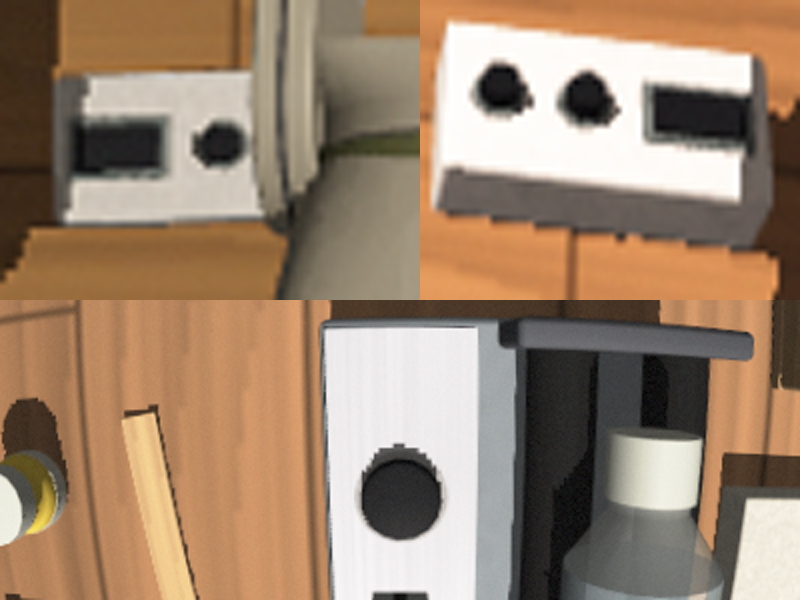

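The wide key now sits low in its recess and the round keys are out. The start button is at wrist pixel (320,189), so about (0.589, 0.045). The tip is at (0.588, 0.0447), so I go down; contact should be at reported ≈0.042 and the bottom at ≈0.036.

```bash
python3 -m pendant '[[0.03,0.03,0.9,0,0,0,1],[0,0,1,0,0,0,1],[0,0,0.9,0,0,0,1],[0,0,0.7,0,0,0,1],[0,0,0.2,0,0,0,1]]' | egrep 'pos|wrist'
for i in 1 2 3 4; do python3 -m pendant '[[0,0,0.05,0,0,0,1],[0,0,0,0,0,0,1],[0,0,0,0,0,0,1]]' | egrep 'pos|wrist'; done
```

```text
position: [0.5843, 0.0506, 0.0442]
wrist_force: [-0.3, -0.3, -1.2]
position: [0.5894, 0.0497, 0.0493]
wrist_force: [0.4, 0.0, 0.4]
position: [0.5888, 0.0493, 0.0469]
wrist_force: [-0.1, 0.7, 1.1]
position: [0.588, 0.0492, 0.0442]
wrist_force: [-0.7, 0.8, -0.0]
position: [0.5879, 0.0492, 0.0426]
wrist_force: [-0.6, 0.5, 0.1]
```

```bash
for i in 1 2 3 4; do python3 -m pendant '[[0,0,0.05,0,0,0,1],[0,0,0,0,0,0,1],[0,0,0,0,0,0,1]]' | egrep 'pos|wrist'; done
```

```text
position: [0.5882, 0.0492, 0.0414]
wrist_force: [-0.4, -0.2, 0.9]
position: [0.5883, 0.0493, 0.0399]
wrist_force: [-0.2, 0.1, 2.4]
position: [0.5883, 0.0492, 0.0384]
wrist_force: [0.1, -0.3, 3.3]
position: [0.5883, 0.0492, 0.0369]
wrist_force: [0.5, -0.1, 3.4]
```

```bash
python3 -m pendant '[[0,0,0.05,0,0,0,1],[0,0,0,0,0,0,1],[0,0,0,0,0,0,1]]' | egrep 'pos|wrist'
```

```text
position: [0.5884, 0.0493, 0.036]
wrist_force: [-2.1, 0.4, 9.3]
```

The force ramped from 1 to 3.4 N like the spring, then hit the bottom at 9 N, so the button is fully pressed. Now I retract and check.

```bash
python3 -m pendant '[[0,0,0,0,0,0,1],[0,0,-0.3,0,0,0,1],[0,0,-0.8,0,0,0,1],[0,0,-1,0,0,0,1],[0,0,-1,0,0,0,1]]' | egrep 'pos|wrist'
python3 -m pendant '[[0,0,-1,0,0,0,1],[0,-0.5,-0.6,0,0,0,1],[0,-0.5,0,0,0,0,1],[0,0,0,0,0,0,1],[0,0,0,0,0,0,1]]' | egrep 'clock|pos|wrist'
python3 - <<'E'
from h import *
from bench import r
w=r.camera("wrist"); s=r.camera("scene")
cr=lambda i,x,y,a,b,W,H:cv2.resize(i[y:y+b,x:x+a],(W,H),interpolation=cv2.INTER_CUBIC)
cv2.imwrite("pics/c10.png",np.vstack([s["image"][130:350,:],cr(w["image"],120,40,400,210,640,336)]))
E
```

```text
position: [0.5866, 0.0493, 0.128]
wrist_force: [0.7, -0.3, 0.7]
clock: 20.57
position: [0.5576, 0.0492, 0.1761]
wrist_force: [-0.2, -0.0, -0.5]
```

View pics/c10.png

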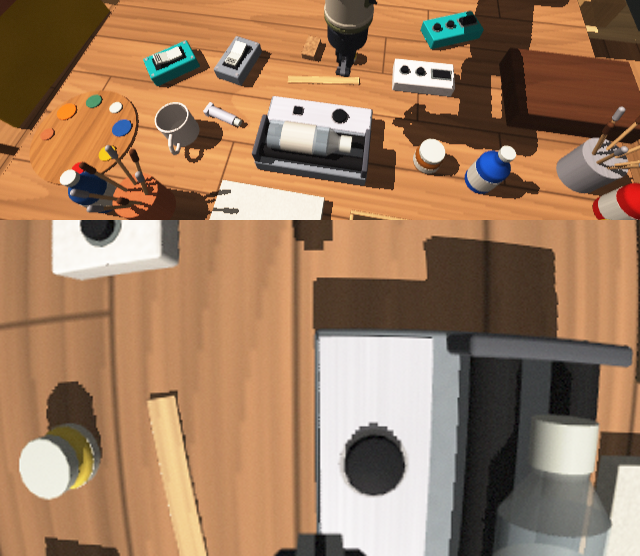

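The rocker is over at (238,52), the wide key is in at (440,72), and the start button is back up at (340,115). Nothing else has moved and the robot is clear, so I hand in.

```bash
python3 -c "
from bench import r
print(r.close_job())"
```

```text
the job is handed in; nothing more can be done
None
```

I handed the job in at about 21 s: the rocker is over, the wide key is in, and the start button was pressed and came back up, with nothing else seen to move; the hand-in gave no verdict.

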